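# Line up the microscope objectives on the rail by length

## Robot

A 6-joint arm with a two-finger parallel gripper is mounted at the origin on the work surface. World frame = base frame: x ahead of the robot, y to its left, z up, the work surface at z = 0. Lengths are in m, angles in rad, forces in N, time in s.
With the tool pointing down it reaches from about 0.35 to 0.975 m from the base axis. Payload 4.9 kg.
Tool frame: the origin (TCP) lies midway between the tips of the shut fingers; the grasp point (between the pads) lies 19 mm behind it; z points along the fingers, y is the line along which they close (so a half turn about z gives the same grasp; the last joint's range is limited). The gripper opens to 85 mm and grips with 20 to 120 N. Pads are 22 mm wide; open, the fingers measure 114 mm over their backs; the gripper's body (76 mm by 85 mm) begins 54 mm behind the grasp point. The pads swing forward as they close: fully open they stand 13 mm farther back than shut.
Start: joints at [1.164, 0.053, 1.613, -0, 1.476, -0.119], TCP at [0.177, 0.599, 0.231] pointing down, gripper open.
Joint ranges: [-3.01, 3.01], [-1.01, 2.22], [0.06, 2.58], [-1.02, 4.17], [0.09, 2.62], [-3.14, 3.14]. Speed limits (rad/s): [2.57, 2.57, 3.14, 3.14, 3.14, 3.14].

## Interface

Orientations are given as a unit quaternion [w, x, y, z].
In Python, from plant import state, grab_frame, job_done, cut_out, place_of gives the robot as it stands.
- The arm moves only by the tool jog_arm, never from a script. Its argument "motion" is text: rows parted by semicolons, each of 7 numbers parted by spaces: the opening in per cent of the stroke, from 0 (shut) to 100 (fully open), then the shift along the tool's x, y, z as a fraction of full scale, then the turn, a rotation vector about the tool's x, y, z as a fraction of full scale. A call has exactly 5 rows; each row is the pose to reach, as a shift and turn from the pose commanded when the call began, along the tool's axes at that moment; what a row does not reach only later rows make up. Full scale, the value 1, is 50 cm for a shift and 1.5 rad for a turn. A row lasts 1/8 s, in which the tool goes at most 62.5 mm and 10.7 degrees, less where a joint would pass 70% of its speed; a pose out of reach is approached as far as the arm can. A call with a number of a shift or a turn outside -1 to 1 is refused whole. A call with a gripper value outside its range is refused whole. The fingers move at their own pace and stop on an object; the grip force is fixed at half the most. Time passes only in rows, so rows that repeat a pose let the fingers close, or fill a call up. It gives the time, the measured TCP pose, the force, the opening and the grip force at its end, in the units of the state.
- state(): the state, without advancing time (a new reading comes with each control period).
- grab_frame(name): name is "scene" or "top" or "wrist"; returns a dict with "color" (480x640x3 uint8, red, green, blue), "range_z" (480x640 float32, m along the optical axis (not along the pixel's ray), 0 where there is no reading), "intrinsics" (3x3 intrinsics, pixels), "k1" (the pictures are not rectified: a ray, as slopes to the right and down, at radius r is drawn at 1 + k1 r^2 times it, then the intrinsics apply), "world_from_camera" (4x4, takes a point from camera to world coordinates). Camera axes: x right, y up, looking along -z (the intrinsics and any distortion apply to the point x, -y, -z); pixel columns grow to the right and rows downward; lengths in m; the calibration is good to about 2 mm. A picture is of the moment at which its call begins.
- job_done(): hands the job in; it is judged then, once.
Trained networks look in the newest picture that a camera, given by its name, has taken for a name from the list of things; names that differ only in an ending like _2 or _b are one class to them, and where a whole thing is asked for, a point or a joint stands for the part that bears it (a point fixed in the world has none). Each returns a list of dicts, best first, with "p" (0 to 1); they miss things now and then, are a little off and sometimes report something else, mostly with a low value. They report only what shows in the picture. A call takes as long as a camera call.
- cut_out(camera, thing): "pixels" (480x640 bool, what is visible of it).
- place_of(camera, thing): "at" ([x, y, z] in m, in world coordinates, good to about 4 mm: a listed point, or the origin of a listed thing).
The state is a dict: "time": time; "joint_pos": joint angles; "joint_vel": joint speeds; "joint_efforts": joint torques, N m; "tool_pos": TCP position; "tool_rot": TCP orientation; "contact_force": force on the tool from outside, world axes, zero at the start; "ft_torque": the same for the moment, N m; "gripper_width": opening from 0.0 (shut) to 1.0 (fully open); "grasp_force": force on a finger pad.
Only numpy, scipy, OpenCV 4.12 (cv2) and the standard library are available. Lean on these libraries where they do the work, as an engineer would, in place of code of your own. Each camera call takes 0.05 s, during which the arm holds its last target. There are 200 camera calls.

## Task

Line up the four microscope objectives on the four white pads of the optical rail in order of length, one centred on each pad: the shortest on the pad next to the black nosepiece turret, the longest at the other end, ready to be screwed in. Keep every objective upright with its nose up, set it down gently without dropping it, and do not knock or shift the small sample vial with the white cap.

Things in the scene. Friction and masses are not known exactly. Their poses are not given: they have to be found in the camera images.
- objective_red: microscope objective with a red colour band, 46 mm tall, loose, standing upright on its flat black base cap with its nose (the narrower lens end) up. Aluminium barrel of 31 mm diameter, straight from the underside to 29 mm up, then a bevelled colour ring and a narrower nose. Mass 0.08 to 0.35 kg. Origin: centre of the underside; z: up through the nose. Round, its yaw means nothing.
- objective_yellow: microscope objective with a yellow colour band, 60 mm tall, loose, standing upright on its flat black base cap with its nose (the narrower lens end) up. Aluminium barrel of 32 mm diameter, straight from the underside to 38 mm up, then a bevelled colour ring and a narrower nose. Mass 0.08 to 0.35 kg. Origin: centre of the underside; z: up through the nose. Round, its yaw means nothing.
- objective_green: microscope objective with a green colour band, 74 mm tall, loose, standing upright on its flat black base cap with its nose (the narrower lens end) up. Aluminium barrel of 34 mm diameter, straight from the underside to 47 mm up, then a bevelled colour ring and a narrower nose. Mass 0.08 to 0.35 kg. Origin: centre of the underside; z: up through the nose. Round, its yaw means nothing.
- objective_blue: microscope objective with a blue colour band, 88 mm tall, loose, standing upright on its flat black base cap with its nose (the narrower lens end) up. Aluminium barrel of 36 mm diameter, straight from the underside to 56 mm up, then a bevelled colour ring and a narrower nose. Mass 0.08 to 0.35 kg. Origin: centre of the underside; z: up through the nose. Round, its yaw means nothing.
- carrier_a: one of four identical carriers fixed in a straight row along a low optical rail, 68 to 88 mm apart; which letter stands where changes. Dark block, 60 mm across the rail, 56 mm along it, with a flat round white pad (52 mm diameter) on top, 40 mm above the table, and a red clamp screw on the side away from the robot. Origin: centre of the pad's top face; y: along the rail, x: across, z: up.
- carrier_b: one of four identical carriers fixed in a straight row along a low optical rail, 68 to 88 mm apart; which letter stands where changes. Dark block, 60 mm across the rail, 56 mm along it, with a flat round white pad (52 mm diameter) on top, 40 mm above the table, and a red clamp screw on the side away from the robot. Origin: centre of the pad's top face; y: along the rail, x: across, z: up.
- carrier_c: one of four identical carriers fixed in a straight row along a low optical rail, 68 to 88 mm apart; which letter stands where changes. Dark block, 60 mm across the rail, 56 mm along it, with a flat round white pad (52 mm diameter) on top, 40 mm above the table, and a red clamp screw on the side away from the robot. Origin: centre of the pad's top face; y: along the rail, x: across, z: up.
- carrier_d: one of four identical carriers fixed in a straight row along a low optical rail, 68 to 88 mm apart; which letter stands where changes. Dark block, 60 mm across the rail, 56 mm along it, with a flat round white pad (52 mm diameter) on top, 40 mm above the table, and a red clamp screw on the side away from the robot. Origin: centre of the pad's top face; y: along the rail, x: across, z: up.
- nosepiece: the revolving nosepiece (objective turret): black knurled disc, 104 mm diameter, 55 mm high, five round steel-rimmed ports on its domed top, fixed on the table just past one end of the rail, its axis 130 to 160 mm from the nearest pad's centre; a black lamp controller box stands past the other end. Which end changes. Origin: centre of its underside; z: up.
- vial: a small sample vial, clear with a white cap, 26 mm diameter, 48 mm tall, loose, standing on the table among the objectives; a bystander. Origin: centre of its underside; z: up.

How it is judged:
By the outcome, as a careful person would: the job done as asked, in the order asked, and still so for the second after the job is handed in, with the robot touching nothing.
It also fails if it takes over 96 s, if anything falls off the work surface, if the arm or the gripper's body presses on something with over 40 N, if the wrist force passes 120 N, or if a joint passes its speed limit or range.

## Working session

There is one attempt and no reset: what is moved stays moved. The work goes in short steps, Python scripts to look and compute and a tool call to move; the robot and the scene stay as the last step left them, time stands still between calls to the robot, and variables do not carry over. Pictures are saved under pics/ and viewed, at most 14 in all, crops included, and the job is handed in when it is done.

Besides the shell and the picture viewer there is one more tool, called after "Emit:" by a JSON object that holds its "method" and its "body". jog_arm: Moves the arm, as the interface text tells. Shift numbers are shares of 50 cm and turn numbers shares of 1.5 rad, none past 1 either way. Its arguments: {"type":"object","properties":{"motion":{"type":"string"}},"required":["motion"]}

```bash
mkdir -p pics; ls; cat > h.py <<'E'
import numpy as np, cv2
from plant import *
def save(f,n): cv2.imwrite('pics/'+n+'.png', f['color'][:,:,::-1])
def cloud(f):
    K=np.array(f['intrinsics']); u,v=np.meshgrid(np.arange(640.),np.arange(480.))
    p=cv2.undistortPoints(np.stack([u.ravel(),v.ravel()],1)[:,None],K,np.array([f['k1'],0,0,0.]))[:,0]
    d=f['range_z'].ravel(); c=np.stack([p[:,0]*d,-p[:,1]*d,-d,np.ones_like(d)])
    w=(np.array(f['world_from_camera'])@c)[:3].T.reshape(480,640,3); w[f['range_z']<=0]=np.nan
    return w
T=['objective_red','objective_yellow','objective_green','objective_blue','carrier_a','nosepiece','vial']
E
python3 - <<'E'
from h import *
s=state(); print({k:np.round(s[k],3).tolist() for k in s})
ims=[]
for c in ['top','scene']:
    f=grab_frame(c); save(f,c+'0'); w=cloud(f); print(c,np.round(f['world_from_camera'],2).tolist())
    np.savez('pics/'+c+'0.npz',w=w)
    for t in T:
        print(t,[(round(r['p'],2),np.round(r['at'],3).tolist()) for r in place_of(c,t)][:5])
        for r in cut_out(c,t)[:4]:
            P=w[r['pixels']]; P=P[~np.isnan(P[:,0])]
            if len(P)<10: continue
            zt=np.percentile(P[:,2],95); Q=P[P[:,2]>zt-0.006]
            print('   mask',round(r['p'],2),len(P),'ztop',round(zt,3),'topmid',np.round((Q.min(0)+Q.max(0))/2,3)[:2],'med',np.round(np.median(Q,0),3))
print(s['time'],state()['time'])
E
```

```text
pics
{'time': 0.0, 'joint_pos': [1.164, 0.053, 1.614, 0.0, 1.476, -0.119], 'joint_vel': [0.0, 0.001, -0.0, 0.0, -0.0, 0.0], 'joint_efforts': [-0.002, -39.373, -37.015, -0.0, 0.007, -0.0], 'tool_pos': [0.177, 0.599, 0.23], 'tool_rot': [-0.0, 0.143, 0.99, -0.001], 'contact_force': [0.467, -0.25, 0.245], 'ft_torque': [0.033, 0.006, 0.039], 'grasp_force': 0.0, 'gripper_width': 1.003}
top [[0.01, 1.0, -0.04, 0.49], [-1.0, 0.01, -0.01, -0.0], [-0.01, 0.04, 1.0, 1.45], [0.0, 0.0, 0.0, 1.0]]
objective_red [(0.61, [0.446, 0.341, -0.001])]
   mask 0.58 166 ztop 0.049 topmid [0.443 0.336] med [0.442 0.335 0.046]
objective_yellow [(0.71, [0.476, -0.195, -0.0]), (0.68, [0.65, -0.029, 0.045]), (0.37, [0.444, 0.336, -0.001])]
   mask 0.59 160 ztop 0.063 topmid [ 0.475 -0.198] med [ 0.475 -0.198  0.059]
   mask 0.4 183 ztop 0.091 topmid [0.461 0.066] med [0.459 0.065 0.089]
objective_green [(0.53, [0.44, -0.052, -0.001])]
   mask 0.51 169 ztop 0.077 topmid [ 0.437 -0.055] med [ 0.437 -0.055  0.074]
objective_blue [(0.74, [0.458, 0.066, -0.002])]
   mask 0.49 217 ztop 0.091 topmid [0.461 0.066] med [
[... 1592 characters left out ...]
93, [0.663, 0.046, 0.038]), (0.74, [0.639, -0.116, 0.04]), (0.64, [0.674, 0.113, 0.042]), (0.59, [0.653, -0.028, 0.042]), (0.35, [0.606, -0.254, -0.002])]
   mask 0.94 1380 ztop 0.043 topmid [ 0.638 -0.11 ] med [ 0.641 -0.11   0.041]
   mask 0.78 1423 ztop 0.043 topmid [ 0.652 -0.027] med [ 0.655 -0.027  0.041]
   mask 0.72 1438 ztop 0.043 topmid [0.664 0.047] med [0.666 0.046 0.041]
   mask 0.72 1462 ztop 0.043 topmid [0.675 0.119] med [0.679 0.12  0.041]
nosepiece [(0.75, [0.609, -0.26, -0.003])]
   mask 0.68 2765 ztop 0.054 topmid [ 0.609 -0.247] med [ 0.613 -0.247  0.052]
vial [(0.63, [0.475, 0.204, 0.002])]
   mask 0.75 354 ztop 0.051 topmid [0.475 0.202] med [0.476 0.202 0.05 ]
0.0 1.5
```

```bash
python3 - <<'E'
from h import *
for c in ['top','scene']:
    w=np.load(f'pics/{c}0.npz')['w']; im=cv2.imread(f'pics/{c}0.png')
    white=((im.min(2)>150)&(im.max(2).astype(int)-im.min(2)<40)&(np.abs(w[...,2]-.041)<.006)&(w[...,0]>.58)&(w[...,0]<.74)).astype(np.uint8)
    n,l,st,ce=cv2.connectedComponentsWithStats(white)
    for i in range(1,n):
        if st[i,4]>60:
            P=w[l==i]; (cx,cy),r=cv2.minEnclosingCircle(P[:,:2].astype(np.float32)); print(c,st[i,4],'mean',P.mean(0).round(4),'circ',round(cx,4),round(cy,4),round(r,4),ce[i].round())
    # objectives: silhouette points above table near each
    for nme,x,y in [('red',.445,.338),('yel',.476,-.198),('grn',.44,-.053),('blu',.462,.067),('vial',.473,.202)]:
        m=(np.hypot(w[...,0]-x,w[...,1]-y)<.03)&(w[...,2]>.012); P=w[m]; zt=np.percentile(P[:,2],97); Q=P[P[:,2]>zt-.004]
        (cx,cy),r=cv2.minEnclosingCircle(Q[:,:2].astype(np.float32)); print(c,nme,'ztop',zt.round(4),'mean',Q.mean(0).round(4)[:2],'circ',round(cx,4),round(cy,4),round(r,4),'all',P.min(0).round(3),P.max(0).round(3))
a=cv2.imread('pics/top0.png')
cv2.imwrite('pics/v1.png',a)
E
```

```text
top 317 mean [0.6735 0.118  0.0402] circ 0.6736 0.1179 0.0249 [281. 181.]
top 319 mean [0.6617 0.0443 0.0403] circ 0.6615 0.0438 0.0251 [312. 186.]
top 322 mean [ 0.6503 -0.0291  0.0405] circ 0.6504 -0.0293 0.025 [343. 191.]
top 316 mean [ 0.6366 -0.1141  0.0403] circ 0.6365 -0.1137 0.0251 [379. 197.]
top red ztop 0.0491 mean [0.4429 0.3356] circ 0.4431 0.3358 0.0096 all [0.427 0.321 0.013] [0.458 0.352 0.053]
top yel ztop 0.064 mean [ 0.475  -0.1995] circ 0.4744 -0.1984 0.009 all [ 0.46  -0.213  0.014] [ 0.492 -0.182  0.066]
top grn ztop 0.0771 mean [ 0.436  -0.0552] circ 0.4368 -0.054 0.0104 all [ 0.419 -0.072  0.013] [ 0.454 -0.039  0.081]
top blu ztop 0.0923 mean [0.4597 0.0644] circ 0.4591 0.0649 0.0095 all [0.441 0.047 0.014] [0.476 0.083 0.095]
top vial ztop 0.0532 mean [0.4712 0.2002] circ 0.4713 0.2006 0.0117 all [0.46  0.187 0.012] [0.484 0.212 0.055]
scene 653 mean [ 0.6375 -0.112   0.0417] circ 0.6371 -0.1135 0.0279 [254. 266.]
scene 681 mean [ 0.6511 -0.0277  0.0417] circ 0.6498 -0.0278 0.0279 [304. 275.]
scene 701 mean [0.6626 0.0457 0.0416] circ 0.6612 0.0459 0.0274 [349. 283.]
scene 735 mean [0.6746 0.1199 0.0417] circ 0.6733 0.1202 0.0276 [396. 291.]
scene red ztop 0.0487 mean [0.4475 0.3367] circ 0.4479 0.3371 0.0095 all [0.433 0.322 0.012] [0.463 0.355 0.05 ]
scene yel ztop 0.0627 mean [ 0.4797 -0.1957] circ 0.4777 -0.1966 0.0106 all [ 0.464 -0.213  0.012] [ 0.495 -0.18   0.065]
scene grn ztop 0.0766 mean [ 0.4411 -0.0527] circ 0.4402 -0.0532 0.0104 all [ 0.428 -0.07   0.012] [ 0.458 -0.036  0.079]
scene blu ztop 0.0906 mean [0.4634 0.0676] circ 0.4625 0.0672 0.0108 all [0.448 0.049 0.012] [0.482 0.086 0.093]
scene vial ztop 0.0514 mean [0.475  0.2019] circ 0.474 0.2015 0.0136 all [0.463 0.189 0.012] [0.489 0.216 0.053]
```

View pics/scene0.png

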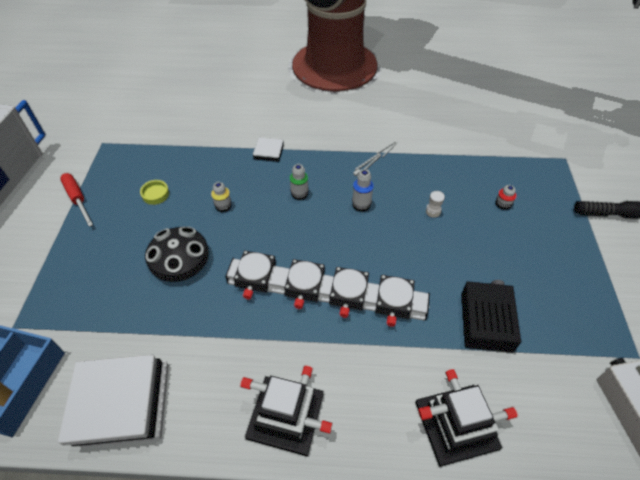

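View pics/top0.png

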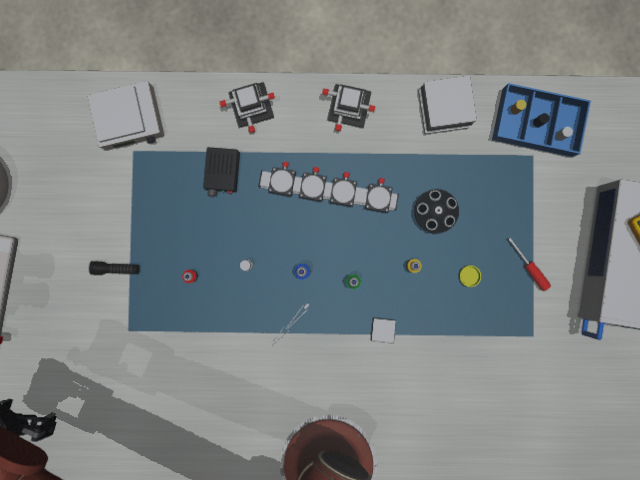

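```bash
cat >> h.py <<'E'
from scipy.spatial.transform import Rotation as R
YAW=np.deg2rad(-9.1)   # heading of tool y (across rail)
y=np.array([np.cos(YAW),np.sin(YAW),0]); z=np.array([0,0,-1.]); RT=R.from_matrix(np.stack([np.cross(y,z),y,z],1))
def go(*targets):
    s=state(); q=s['tool_rot']; r=R.from_quat([q[1],q[2],q[3],q[0]]); p=np.array(s['tool_pos'])
    print('t',round(s['time'],2),'tcp',p.round(4),'F',np.round(s['contact_force'],1),'g',round(s['gripper_width'],3),round(s['grasp_force'],1))
    rv=(r.inv()*RT).as_rotvec()/1.5
    for t in targets: print(' ',t,'shift',(r.inv().apply(np.array(t)-p)/.5).round(4),'turn',rv.round(4))
E
python3 -c "
from h import *
go((.4448,.3364,.2))"
```

```text
t 1.5 tcp [0.1774 0.5993 0.2313] F [ 0.6  0.6 -0.3] g 1.002 0.0
  (0.4448, 0.3364, 0.2) shift [-0.6621 -0.3523  0.0626] turn [-0.      0.      0.9612]
```

Emit:
{"method": "jog_arm", "body": {"motion": "100 -0.1 -0.05 0.06 0 0 0.12; 100 -0.2 -0.11 0.06 0 0 0.24; 100 -0.31 -0.17 0.06 0 0 0.36; 100 -0.42 -0.23 0.06 0 0 0.48; 100 -0.53 -0.29 0.06 0 0 0.6"}}

```text
time: 2.12
tool_pos: [0.3912, 0.3839, 0.2016]
tool_rot: [0.0, 0.562, 0.827, 0.0]
contact_force: [0.6, 0.0, 0.0]
gripper_width: 1.004
grasp_force: 0.0
```

```bash
python3 -c "
from h import *
go((.4448,.3364,.2))"
```

```text
t 2.12 tcp [0.3912 0.3839 0.2016] F [0.6 0.  0. ] g 1.004 0.0
  (0.4448, 0.3364, 0.2) shift [-0.1277  0.0646  0.0033] turn [ 6.000e-04 -3.000e-04  3.574e-01]
```

Emit:
{"method": "jog_arm", "body": {"motion": "100 -0.04 0.02 0 0 0 0.12; 100 -0.08 0.04 0 0 0 0.24; 100 -0.128 0.065 0.003 0 0 0.358; 100 -0.128 0.065 0.003 0 0 0.358; 100 -0.128 0.065 0.003 0 0 0.358"}}

```text
time: 2.75
tool_pos: [0.4437, 0.3384, 0.1998]
tool_rot: [-0.0, 0.759, 0.651, -0.0]
contact_force: [0.6, -0.7, -0.5]
gripper_width: 1.0
grasp_force: 0.0
```

```bash
cat >> h.py <<'E'
def objs(c,cands,n=None,half=.03,lo=.012):
    f=grab_frame(c); w=cloud(f)
    if n: save(f,n)
    for nme,x,yy in cands:
        m=(np.hypot(w[...,0]-x,w[...,1]-yy)<half)&(w[...,2]>lo); P=w[m]
        if len(P)<20: print(nme,'none'); continue
        zt=np.percentile(P[:,2],97); Q=P[P[:,2]>zt-.004]
        (cx,cy),r=cv2.minEnclosingCircle(Q[:,:2].astype(np.float32)); print(c,nme,'ztop',zt.round(4),'mean',Q.mean(0).round(4)[:2],'circ',round(cx,4),round(cy,4),round(r,4),'all',P.min(0).round(3),P.max(0).round(3))
    return f,w
E
python3 -c "
from h import *
f,w=objs('wrist',[('red',.445,.336),('vial',.473,.202)],'w1')
np.save('pics/w1.npy',w); print(f['world_from_camera'].round(3))
go((.4448,.3364,.1),(.4448,.3364,.003))"
```

```text
wrist red ztop 0.2937 mean [0.4508 0.357 ] circ 0.4474 0.3546 0.0232 all [0.424 0.324 0.013] [0.472 0.362 0.296]
wrist vial ztop 0.0491 mean [0.4724 0.2041] circ 0.4728 0.2033 0.0128 all [0.46  0.191 0.012] [0.486 0.218 0.05 ]
[[ 0.988  0.144  0.048  0.456]
 [-0.152  0.941  0.302  0.417]
 [-0.002 -0.306  0.952  0.343]
 [ 0.     0.     0.     1.   ]]
t 2.8 tcp [0.4435 0.3386 0.1998] F [-0.2 -0.  -0. ] g 1.003 0.0
  (0.4448, 0.3364, 0.1) shift [-0.0041  0.0033  0.1997] turn [-0.0002 -0.0002  0.0047]
  (0.4448, 0.3364, 0.003) shift [-0.0041  0.0033  0.3937] turn [-0.0002 -0.0002  0.0047]
```

View pics/w1.png

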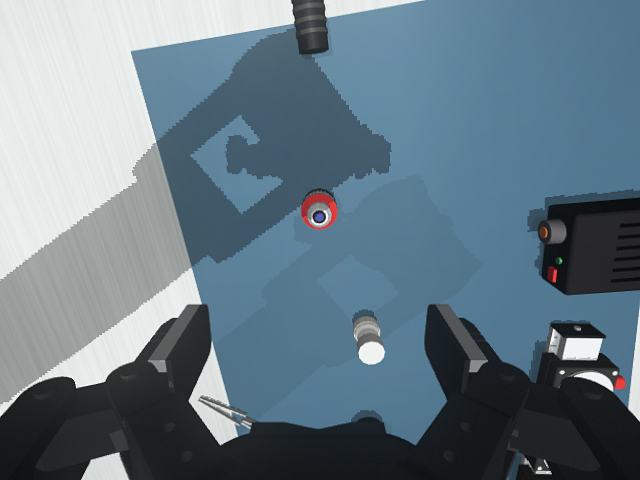

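```bash
python3 -c "
from h import *
w=np.load('pics/w1.npy')
P=w[(np.hypot(w[...,0]-.445,w[...,1]-.336)<.028)&(w[...,2]>.012)&(w[...,2]<.08)]
zt=np.percentile(P[:,2],97)
print(len(P),zt,P.min(0),P.max(0))
for a,b in [(zt-.004,zt+.01),(.026,.032),(.012,.026)]:
  Q=P[(P[:,2]>a)&(P[:,2]<b)]; print(Q.mean(0),cv2.minEnclosingCircle(Q[:,:2].astype(np.float32)))
"
```

```text
1123 0.04731720507408205 [0.42856353 0.32377636 0.01251784] [0.46028067 0.35595116 0.04873196]
[0.4444501  0.34014732 0.0458358 ] ((0.4445493817329407, 0.3400362730026245), 0.010086496360599995)
[0.44492439 0.34184968 0.03032878] ((0.4444487988948822, 0.33931055665016174), 0.016069000586867332)
[0.44550991 0.35145157 0.01806913] ((0.4444220960140228, 0.34184980392456055), 0.015975862741470337)
```

Emit:
{"method": "jog_arm", "body": {"motion": "100 0 0.002 0.1 0 0 0.004; 100 0.002 0.002 0.2 0 0 0.004; 100 0.002 0.002 0.3 0 0 0.004; 100 0.002 0.002 0.37 0 0 0.004; 100 0.002 0.002 0.39 0 0 0.004"}}

```text
time: 3.42
tool_pos: [0.4427, 0.3385, 0.0021]
tool_rot: [-0.001, 0.761, 0.649, -0.003]
contact_force: [-0.4, -0.6, 0.2]
gripper_width: 1.0
grasp_force: 0.0
```

Emit:
{"method": "jog_arm", "body": {"motion": "25 0 0 0 0 0 0; 25 0 0 0 0 0 0; 25 0 0 0 0 0 0; 25 0 0 0 0 0 0; 25 0 0 0 0 0 0"}}

```text
time: 4.05
tool_pos: [0.4467, 0.3399, 0.007]
tool_rot: [0.0, 0.761, 0.648, 0.002]
contact_force: [-1.3, -0.3, 6.8]
gripper_width: 0.34
grasp_force: 59.6
```

```bash
python3 -c "
from h import *
s=state();print(s['joint_pos'])
go((.4435,.3384,.08),(.637,-.113,.08),(.637,-.113,.2))"
```

```text
[5.17778845e-01 1.49567961e-01 1.91463220e+00 2.60264389e-04
 1.07377664e+00 6.77661405e-01]
t 4.05 tcp [0.4467 0.3399 0.007 ] F [-1.3 -0.3  6.8] g 0.34 59.6
  (0.4435, 0.3384, 0.08) shift [-0.0036 -0.0054 -0.146 ] turn [ 0.0018 -0.0016 -0.0008]
  (0.637, -0.113, 0.08) shift [-0.8332  0.5205 -0.1467] turn [ 0.0018 -0.0016 -0.0008]
  (0.637, -0.113, 0.2) shift [-0.8327  0.5211 -0.3867] turn [ 0.0018 -0.0016 -0.0008]
```

Emit:
{"method": "jog_arm", "body": {"motion": "25 0 0 -0.03 0 0 0; 25 0 0 -0.12 0 0 0; 25 0 0 -0.24 0 0 0; 25 -0.08 0.05 -0.3 0 0 0; 25 -0.17 0.105 -0.35 0 0 0"}}

```text
time: 4.68
tool_pos: [0.484, 0.2462, 0.1826]
tool_rot: [0.001, 0.761, 0.649, 0.001]
contact_force: [-0.0, -0.4, -1.8]
gripper_width: 0.343
grasp_force: 59.5
```

Emit:
{"method": "jog_arm", "body": {"motion": "25 -0.1 0.0625 0 0 0 0; 25 -0.2 0.125 0 0 0 0; 25 -0.3 0.187 0 0 0 0; 25 -0.4 0.25 0 0 0 0; 25 -0.45 0.281 0 0 0 0"}}

```text
time: 5.3
tool_pos: [0.5868, -0.0007, 0.1804]
tool_rot: [0.0, 0.762, 0.647, -0.0]
contact_force: [-0.0, -0.2, -0.9]
gripper_width: 0.341
grasp_force: 59.5
```

```bash
cat >> h.py <<'E'
def pads(c,n=None):
    f=grab_frame(c); w=cloud(f); im=f['color']
    if n: save(f,n)
    m=((im.min(2)>130)&(im.max(2).astype(int)-im.min(2)<40)&(np.abs(w[...,2]-.041)<.006)&(w[...,0]>.58)&(w[...,0]<.74)).astype(np.uint8)
    k,l,st,ce=cv2.connectedComponentsWithStats(m)
    for i in range(1,k):
        if st[i,4]>150:
            P=w[l==i]; (cx,cy),r=cv2.minEnclosingCircle(P[:,:2].astype(np.float32)); print(c,st[i,4],'mean',P.mean(0).round(4),'circ',round(cx,4),round(cy,4),round(r,4),ce[i].round())
    return f,w
E
python3 -c "
from h import *
pads('wrist','w2')
go((.637,-.113,.2),(.637,-.113,.1))"
```

```text
wrist 5198 mean [0.6748 0.1172 0.0398] circ 0.6755 0.1185 0.0284 [418.  36.]
wrist 4468 mean [0.6635 0.0467 0.0397] circ 0.6683 0.0464 0.0355 [410. 144.]
wrist 3330 mean [ 0.6516 -0.0276  0.0398] circ 0.654 -0.0321 0.0328 [403. 240.]
wrist 1051 mean [ 0.6505 -0.1081  0.0399] circ 0.6474 -0.1118 0.0301 [410. 327.]
t 5.35 tcp [ 0.5877 -0.003   0.1805] F [ 0.4 -2.6 -1.1] g 0.341 59.5
  (0.637, -0.113, 0.2) shift [-0.201   0.1333 -0.0382] turn [ 0.0012  0.0017 -0.0036]
  (0.637, -0.113, 0.1) shift [-0.2004  0.1329  0.1618] turn [ 0.0012  0.0017 -0.0036]
```

View pics/w2.png

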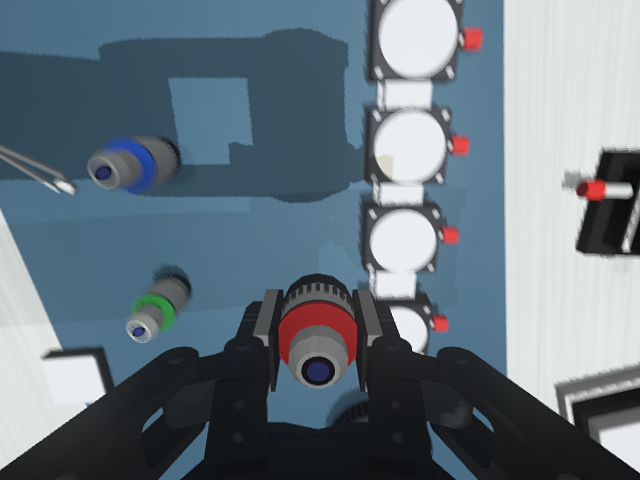

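Emit:
{"method": "jog_arm", "body": {"motion": "25 -0.08 0.05 0 0 0 0; 25 -0.15 0.1 0 0 0 0; 25 -0.2 0.132 0.04 0 0 -0.003; 25 -0.2 0.132 0.12 0 0 -0.003; 25 -0.2 0.132 0.2 0 0 -0.003"}}

```text
time: 5.98
tool_pos: [0.6357, -0.1075, 0.0796]
tool_rot: [0.0, 0.76, 0.65, 0.0]
contact_force: [0.8, -0.0, -0.8]
gripper_width: 0.341
grasp_force: 59.6
```

```bash
python3 -c "
from h import *
s=state();print(np.round(s['joint_vel'],3))
f,w=objs('top',[('red',.637,-.113)],None,.03,.06)
go((.637,-.113,.049),(.637,-.113,.08))"
```

```text
[ 0.008  0.351  0.19  -0.    -0.527  0.001]
top red ztop 0.4011 mean [ 0.633  -0.1121] circ 0.6364 -0.1127 0.0299 all [ 0.607 -0.143  0.38 ] [ 0.666 -0.084  0.404]
t 6.03 tcp [ 0.6314 -0.1061  0.0724] F [-3.4 -0.1 -5.8] g 0.344 59.6
  (0.637, -0.113, 0.049) shift [-0.0119  0.0138  0.0467] turn [-0.0067 -0.0008  0.0019]
  (0.637, -0.113, 0.08) shift [-0.0119  0.0131 -0.0153] turn [-0.0067 -0.0008  0.0019]
```

Emit:
{"method": "jog_arm", "body": {"motion": "25 0 0 0 0 0 0; 25 0 0 0 0 0 0; 25 0 0 0 0 0 0; 25 0 0 0 0 0 0; 25 0 0 0 0 0 0"}}

```text
time: 6.65
tool_pos: [0.6359, -0.1071, 0.0805]
tool_rot: [0.0, 0.76, 0.65, 0.0]
contact_force: [0.1, -0.1, -1.3]
gripper_width: 0.339
grasp_force: 59.6
```

```bash
python3 -c "
from h import *
s=state();print(np.round(s['joint_vel'],3))
f,w=pads('wrist','w3'); np.save('pics/w3.npy',w)
go((.637,-.113,.049),(.637,-.113,.08))"
```

```text
[-0.001  0.005  0.006  0.001 -0.001  0.003]
wrist 10323 mean [ 0.6507 -0.0254  0.0402] circ 0.6505 -0.0264 0.0266 [323. 107.]
wrist 3908 mean [ 0.6389 -0.1012  0.0402] circ 0.6376 -0.1106 0.0264 [322. 261.]
t 6.7 tcp [ 0.6357 -0.1071  0.0802] F [ 0.3  0.3 -1. ] g 0.342 59.6
  (0.637, -0.113, 0.049) shift [-0.0113  0.0043  0.0624] turn [0.0003 0.0001 0.0022]
  (0.637, -0.113, 0.08) shift [-0.0113  0.0044  0.0004] turn [0.0003 0.0001 0.0022]
```

View pics/w3.png

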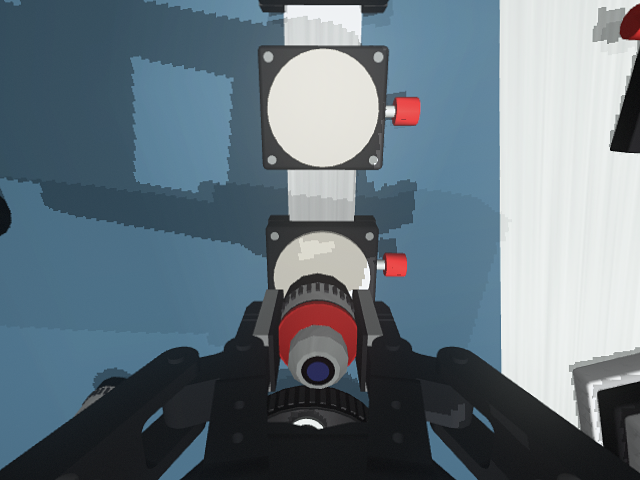

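```bash
cat >> h.py <<'E'
def held(w,u0=285,u1=350,v0=275,v1=395):
    """fit axis of held objective: nose-top disc"""
    P=w[v0:v1,u0:u1].reshape(-1,3); P=P[~np.isnan(P[:,0])]; zt=np.percentile(P[:,2],98); Q=P[P[:,2]>zt-.005]
    (cx,cy),r=cv2.minEnclosingCircle(Q[:,:2].astype(np.float32)); print('held top',zt.round(4),'circ',round(cx,4),round(cy,4),round(r,4))
E
python3 -c "
from h import *
held(np.load('pics/w3.npy'))"
```

```text
held top 0.1207 circ 0.6355 -0.1071 0.0106
```

Emit:
{"method": "jog_arm", "body": {"motion": "25 -0.01 0.004 0.01 0 0 0.002; 25 -0.01 0.004 0.03 0 0 0.002; 25 -0.01 0.004 0.05 0 0 0.002; 25 -0.01 0.004 0.06 0 0 0.002; 25 -0.01 0.004 0.064 0 0 0.002"}}

```text
time: 7.32
tool_pos: [0.6362, -0.1121, 0.0471]
tool_rot: [-0.001, 0.761, 0.649, -0.001]
contact_force: [-3.2, 1.2, 2.2]
gripper_width: 0.335
grasp_force: 59.7
```

Emit:
{"method": "jog_arm", "body": {"motion": "25 0 0 0 0 0 0; 25 0 0 0 0 0 0; 25 0 0 0 0 0 0; 25 0 0 0.001 0 0 0; 25 0 0 0.001 0 0 0"}}

```text
time: 7.95
tool_pos: [0.6368, -0.1123, 0.0473]
tool_rot: [-0.0, 0.761, 0.649, 0.0]
contact_force: [0.5, 0.1, -1.0]
gripper_width: 0.334
grasp_force: 59.6
```

Emit:
{"method": "jog_arm", "body": {"motion": "25 0 0 0.0005 0 0 0; 25 0 0 0.001 0 0 0; 25 0 0 0.0015 0 0 0; 25 0 0 0.002 0 0 0; 25 0 0 0.002 0 0 0"}}

```text
time: 8.57
tool_pos: [0.6368, -0.1123, 0.047]
tool_rot: [-0.0, 0.761, 0.649, -0.0]
contact_force: [-2.9, 0.1, 5.2]
gripper_width: 0.34
grasp_force: 60.0
```

Emit:
{"method": "jog_arm", "body": {"motion": "45 0 0 0 0 0 0; 55 0 0 0 0 0 0; 70 0 0 0 0 0 0; 80 0 0 0 0 0 0; 80 0 0 0 0 0 0"}}

```text
time: 9.2
tool_pos: [0.6368, -0.1123, 0.0463]
tool_rot: [0.0, 0.761, 0.649, 0.0]
contact_force: [-0.1, 0.5, 0.1]
gripper_width: 0.801
grasp_force: 0.0
```

Emit:
{"method": "jog_arm", "body": {"motion": "80 0 0 -0.02 0 0 0; 80 0 0 -0.06 0 0 0; 80 0 0 -0.14 0 0 0; 90 0 0 -0.24 0 0 0; 90 0 0 -0.3 0 0 0"}}

```text
time: 9.82
tool_pos: [0.6383, -0.1127, 0.2021]
tool_rot: [0.003, 0.761, 0.649, 0.002]
contact_force: [0.7, 0.5, 0.1]
gripper_width: 0.903
grasp_force: 0.0
```

```bash
python3 -c "
from h import *
f,w=pads('wrist'); 
P=w[(np.hypot(w[...,0]-.637,w[...,1]+.112)<.03)&(w[...,2]>.05)&(w[...,2]<.1)]
zt=np.percentile(P[:,2],97);Q=P[P[:,2]>zt-.004];print('red',zt,cv2.minEnclosingCircle(Q[:,:2].astype(np.float32)),P.min(0),P.max(0))
go((.478,-.196,.2),(.478,-.196,.16))"
```

```text
wrist 1926 mean [0.6599 0.0344 0.0402] circ 0.6614 0.0436 0.0261 [314.  14.]
wrist 3855 mean [ 0.6502 -0.0256  0.0401] circ 0.6503 -0.026 0.0267 [314. 104.]
wrist 1459 mean [ 0.6381 -0.1034  0.0401] circ 0.6362 -0.1121 0.0272 [315. 204.]
wrist 171 mean [ 0.6109 -0.2074  0.0441] circ 0.6108 -0.2156 0.0147 [304. 319.]
red 0.0873061048668628 ((0.6361702084541321, -0.11259027570486069), 0.010188247077167034) [ 0.62065508 -0.12906085  0.05100875] [ 0.65235506 -0.09667967  0.08809405]
t 9.88 tcp [ 0.6401 -0.1132  0.2065] F [ 1.3 -0.3  2.3] g 0.9 0.0
  (0.478, -0.196, 0.2) shift [-0.2146 -0.2942  0.0097] turn [0.0085 0.0011 0.0003]
  (0.478, -0.196, 0.16) shift [-0.2145 -0.2952  0.0896] turn [0.0085 0.0011 0.0003]
```

Emit:
{"method": "jog_arm", "body": {"motion": "100 -0.06 -0.08 0 0 0 0; 100 -0.12 -0.16 0 0 0 0; 100 -0.18 -0.24 0 0 0 0; 100 -0.211 -0.292 0 0 0 0; 100 -0.211 -0.292 0 0 0 0"}}

```text
time: 10.5
tool_pos: [0.4751, -0.1942, 0.1976]
tool_rot: [0.001, 0.762, 0.648, 0.0]
contact_force: [0.5, 0.6, -0.2]
gripper_width: 1.0
grasp_force: 0.0
```

Emit:
{"method": "jog_arm", "body": {"motion": "100 0 0 0 0 0 0; 100 0 0 0 0 0 0; 100 0 0 0 0 0 0; 100 0 0 0 0 0 0; 100 0 0 0 0 0 0"}}

```text
time: 11.12
tool_pos: [0.4761, -0.1933, 0.1962]
tool_rot: [-0.0, 0.761, 0.649, -0.0]
contact_force: [0.4, -0.4, -0.3]
gripper_width: 1.002
grasp_force: 0.0
```

```bash
cat >> h.py <<'E'
def near(c,x,yy,lo,hi,n=None):
    f=grab_frame(c); w=cloud(f)
    if n: save(f,n)
    P=w[(np.hypot(w[...,0]-x,w[...,1]-yy)<.03)&(w[...,2]>lo)&(w[...,2]<hi)]
    zt=np.percentile(P[:,2],97);Q=P[P[:,2]>zt-.004];C=cv2.minEnclosingCircle(Q[:,:2].astype(np.float32));print(c,'ztop',zt.round(4),np.round(C[0],4),round(C[1],4),P.min(0).round(3),P.max(0).round(3)); return C[0]
E
python3 -c "
from h import *
c=near('wrist',.477,-.196,.012,.09,'w4')
go((*c,.02),(*c,.01))"
```

```text
wrist ztop 0.0612 [ 0.4759 -0.1951] 0.01 [ 0.461 -0.212  0.012] [ 0.493 -0.179  0.062]
t 11.18 tcp [ 0.4761 -0.1934  0.1962] F [0.2 0.3 0. ] g 0.999 0.0
  (0.47592777013778687, -0.19514688849449158, 0.02) shift [-0.0036  0.0004  0.3524] turn [-0.0001 -0.      0.0004]
  (0.47592777013778687, -0.19514688849449158, 0.01) shift [-0.0036  0.0004  0.3724] turn [-0.0001 -0.      0.0004]
```

Emit:
{"method": "jog_arm", "body": {"motion": "100 -0.0035 0 0.09 0 0 0; 100 -0.0035 0 0.19 0 0 0; 100 -0.0035 0 0.28 0 0 0; 100 -0.0035 0 0.345 0 0 0; 100 -0.0035 0 0.372 0 0 0"}}

```text
time: 11.8
tool_pos: [0.4743, -0.1944, 0.008]
tool_rot: [-0.002, 0.761, 0.649, -0.001]
contact_force: [0.3, 0.5, -0.2]
gripper_width: 0.997
grasp_force: 0.0
```

Emit:
{"method": "jog_arm", "body": {"motion": "70 0 0 0 0 0 0; 55 0 0 0 0 0 0; 40 0 0 0 0 0 0; 25 0 0 0 0 0 0; 25 0 0 0 0 0 0"}}

```text
time: 12.42
tool_pos: [0.4771, -0.196, 0.0122]
tool_rot: [0.002, 0.761, 0.649, 0.001]
contact_force: [-0.3, 0.3, 5.8]
gripper_width: 0.356
grasp_force: 59.3
```

```bash
python3 -c "
from h import *
go((.651,-.0275,.2))"
```

```text
t 12.43 tcp [ 0.4771 -0.196   0.0122] F [-0.3  0.3  5.8] g 0.356 59.3
  (0.651, -0.0275, 0.2) shift [ 0.3871  0.2914 -0.3751] turn [0.0021 0.0007 0.0002]
```

Emit:
{"method": "jog_arm", "body": {"motion": "25 0 0 -0.03 0 0 0; 25 0 0 -0.1 0 0 0; 25 0 0 -0.2 0 0 0; 25 0.05 0.04 -0.3 0 0 0; 25 0.11 0.08 -0.34 0 0 0"}}

```text
time: 13.05
tool_pos: [0.5257, -0.1476, 0.1851]
tool_rot: [0.003, 0.761, 0.648, 0.001]
contact_force: [0.6, -0.3, -2.1]
gripper_width: 0.353
grasp_force: 59.7
```

Emit:
{"method": "jog_arm", "body": {"motion": "25 0.07 0.053 0 0 0 0; 25 0.14 0.106 0 0 0 0; 25 0.21 0.16 0 0 0 0; 25 0.255 0.195 0.03 0 0 0; 25 0.276 0.211 0.08 0 0 0"}}

```text
time: 13.68
tool_pos: [0.6512, -0.0263, 0.1413]
tool_rot: [0.001, 0.76, 0.649, 0.001]
contact_force: [0.5, -1.0, -1.7]
gripper_width: 0.351
grasp_force: 59.7
```

Emit:
{"method": "jog_arm", "body": {"motion": "25 0 0 0.05 0 0 0; 25 0 0 0.09 0 0 0; 25 0 0 0.1 0 0 0; 25 0 0 0.1 0 0 0; 25 0 0 0.1 0 0 0"}}

```text
time: 14.3
tool_pos: [0.6507, -0.0279, 0.0919]
tool_rot: [0.001, 0.761, 0.649, 0.001]
contact_force: [0.8, 0.2, -2.4]
gripper_width: 0.352
grasp_force: 59.8
```

```bash
python3 -c "
from h import *
f,w=pads('wrist','w5'); held(w)
go((.651,-.0275,.06))"
```

```text
wrist 638 mean [0.6705 0.098  0.0402] circ 0.671 0.1005 0.0155 [317.   5.]
wrist 8848 mean [0.6624 0.0479 0.0402] circ 0.6622 0.047 0.0267 [317. 121.]
wrist 4436 mean [ 0.6516 -0.0195  0.0402] circ 0.6507 -0.0272 0.0271 [317. 250.]
wrist 382 mean [ 0.6154 -0.1099  0.0402] circ 0.6164 -0.1095 0.0164 [284. 391.]
wrist 386 mean [ 0.6574 -0.1173  0.0402] circ 0.6562 -0.1184 0.0177 [351. 392.]
held top 0.1408 circ 0.6505 -0.0271 0.0103
t 14.35 tcp [ 0.6507 -0.0278  0.0919] F [-0.6 -0.2 -1. ] g 0.356 59.8
  (0.651, -0.0275, 0.06) shift [0.0008 0.0004 0.0637] turn [0.0016 0.     0.0001]
```

View pics/w5.png

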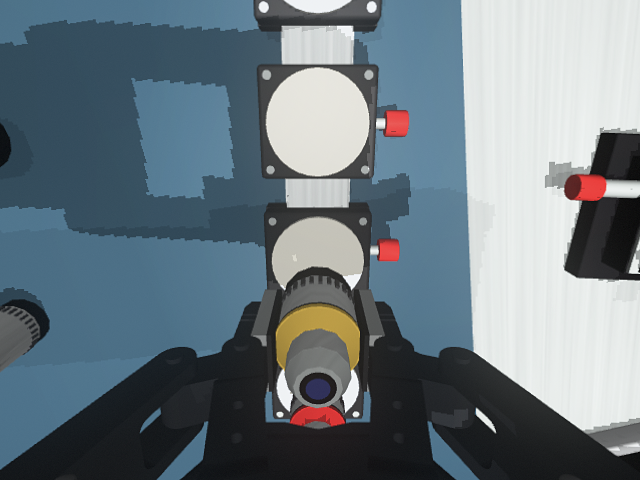

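Emit:
{"method": "jog_arm", "body": {"motion": "25 0.001 0 0.02 0 0 0; 25 0.001 0 0.04 0 0 0; 25 0.001 0 0.06 0 0 0; 25 0.001 0 0.07 0 0 0; 25 0.001 0 0.074 0 0 0"}}

```text
time: 14.98
tool_pos: [0.6496, -0.027, 0.0525]
tool_rot: [-0.0, 0.761, 0.649, -0.0]
contact_force: [1.1, 0.6, -2.1]
gripper_width: 0.354
grasp_force: 59.8
```

Emit:
{"method": "jog_arm", "body": {"motion": "25 0 0 0.001 0 0 0; 25 0 0 0.002 0 0 0; 25 0 0 0.003 0 0 0; 25 0 0 0.004 0 0 0; 25 0 0 0.004 0 0 0"}}

```text
time: 15.6
tool_pos: [0.6503, -0.0271, 0.0523]
tool_rot: [0.0, 0.761, 0.649, 0.0]
contact_force: [-2.8, 0.7, 4.1]
gripper_width: 0.352
grasp_force: 60.1
```

Contact made; release and go to green.

Emit:
{"method": "jog_arm", "body": {"motion": "45 0 0 0 0 0 0; 55 0 0 0 0 0 0; 70 0 0 0 0 0 0; 80 0 0 0 0 0 0; 80 0 0 0 0 0 0"}}

```text
time: 16.23
tool_pos: [0.6499, -0.0271, 0.0513]
tool_rot: [0.0, 0.761, 0.649, 0.0]
contact_force: [-0.2, -1.0, -0.1]
gripper_width: 0.802
grasp_force: 0.0
```

Emit:
{"method": "jog_arm", "body": {"motion": "80 0 0 -0.02 0 0 0; 80 0 0 -0.06 0 0 0; 80 0 0 -0.14 0 0 0; 90 0 0 -0.24 0 0 0; 90 0 0 -0.32 0 0 0"}}

```text
time: 16.85
tool_pos: [0.6507, -0.0272, 0.216]
tool_rot: [0.002, 0.761, 0.649, 0.001]
contact_force: [-0.0, 0.2, -1.2]
gripper_width: 0.897
grasp_force: 0.0
```

```bash
python3 -c "
from h import *
near('wrist',.651,-.027,.055,.12)
go((.4395,-.0515,.22))"
```

```text
wrist ztop 0.1012 [ 0.6502 -0.0269] 0.0099 [ 0.634 -0.043  0.055] [ 0.666 -0.01   0.103]
t 16.9 tcp [ 0.6535 -0.0275  0.223 ] F [ 1.2 -0.2  3.6] g 0.899 0.0
  (0.4395, -0.0515, 0.22) shift [-1.149e-01 -4.151e-01  1.000e-04] turn [ 0.0094 -0.      0.0003]
```

Emit:
{"method": "jog_arm", "body": {"motion": "100 -0.03 -0.1 0 0 0 0; 100 -0.06 -0.2 0 0 0 0; 100 -0.09 -0.3 0 0 0 0; 100 -0.115 -0.39 0 0 0 0; 100 -0.115 -0.408 0 0 0 0"}}

```text
time: 17.52
tool_pos: [0.4379, -0.0518, 0.2125]
tool_rot: [0.001, 0.761, 0.648, 0.001]
contact_force: [0.4, -0.6, 0.7]
gripper_width: 1.003
grasp_force: 0.0
```

Emit:
{"method": "jog_arm", "body": {"motion": "100 0 0 0 0 0 0; 100 0 0 0 0 0 0; 100 0 0 0 0 0 0; 100 0 0 0 0 0 0; 100 0 0 0 0 0 0"}}

```text
time: 18.15
tool_pos: [0.4396, -0.0516, 0.2111]
tool_rot: [-0.0, 0.761, 0.649, -0.0]
contact_force: [0.3, 0.6, -0.7]
gripper_width: 1.002
grasp_force: 0.0
```

```bash
python3 -c "
from h import *
c=near('wrist',.4395,-.0515,.012,.1)
go((*c,.03),(*c,.015))"
```

```text
wrist ztop 0.0752 [ 0.4376 -0.0521] 0.0099 [ 0.421 -0.069  0.012] [ 0.455 -0.034  0.077]
t 18.2 tcp [ 0.4395 -0.0516  0.2112] F [ 1.  -0.4  0. ] g 0.995 0.0
  (0.4375881254673004, -0.05209122598171234, 0.03) shift [-0.0015 -0.0035  0.3623] turn [-0.0003 -0.      0.0003]
  (0.4375881254673004, -0.05209122598171234, 0.015) shift [-0.0015 -0.0035  0.3923] turn [-0.0003 -0.      0.0003]
```

Emit:
{"method": "jog_arm", "body": {"motion": "100 -0.0015 -0.0035 0.09 0 0 0; 100 -0.0015 -0.0035 0.19 0 0 0; 100 -0.0015 -0.0035 0.29 0 0 0; 100 -0.0015 -0.0035 0.36 0 0 0; 100 -0.0015 -0.0035 0.39 0 0 0"}}

```text
time: 18.82
tool_pos: [0.4359, -0.0516, 0.014]
tool_rot: [-0.002, 0.761, 0.649, -0.001]
contact_force: [0.3, -1.0, -0.1]
gripper_width: 1.001
grasp_force: 0.0
```

Emit:
{"method": "jog_arm", "body": {"motion": "70 0 0 0 0 0 0; 55 0 0 0 0 0 0; 40 0 0 0 0 0 0; 25 0 0 0 0 0 0; 25 0 0 0 0 0 0"}}

```text
time: 19.45
tool_pos: [0.4389, -0.0525, 0.0183]
tool_rot: [0.001, 0.761, 0.649, 0.001]
contact_force: [-1.8, 0.1, 6.0]
gripper_width: 0.378
grasp_force: 59.6
```

```bash
python3 -c "
from h import *
go((.6622,.0468,.21))"
```

```text
t 19.45 tcp [ 0.4389 -0.0525  0.0183] F [-1.8  0.1  6. ] g 0.378 59.6
  (0.6622, 0.0468, 0.21) shift [ 0.2664  0.4107 -0.3825] turn [0.0018 0.0003 0.0003]
```

Emit:
{"method": "jog_arm", "body": {"motion": "25 0 0 -0.03 0 0 0; 25 0 0 -0.1 0 0 0; 25 0 0 -0.2 0 0 0; 25 0.04 0.06 -0.3 0 0 0; 25 0.09 0.14 -0.36 0 0 0"}}

```text
time: 20.08
tool_pos: [0.5153, -0.0187, 0.2008]
tool_rot: [0.002, 0.761, 0.649, 0.002]
contact_force: [0.5, -0.9, -1.2]
gripper_width: 0.381
grasp_force: 60.1
```

Emit:
{"method": "jog_arm", "body": {"motion": "25 0.05 0.08 0 0 0 0; 25 0.1 0.16 0 0 0 0; 25 0.15 0.23 0 0 0 0; 25 0.176 0.265 0.03 0 0 0; 25 0.176 0.272 0.08 0 0 0"}}

```text
time: 20.7
tool_pos: [0.6638, 0.0476, 0.1578]
tool_rot: [0.001, 0.76, 0.649, 0.001]
contact_force: [0.3, 0.2, -2.3]
gripper_width: 0.382
grasp_force: 60.2
```

Emit:
{"method": "jog_arm", "body": {"motion": "25 0 0 0.05 0 0 0; 25 0 0 0.09 0 0 0; 25 0 0 0.1 0 0 0; 25 0 0 0.1 0 0 0; 25 0 0 0.1 0 0 0"}}

```text
time: 21.32
tool_pos: [0.6629, 0.0466, 0.1079]
tool_rot: [0.001, 0.761, 0.649, 0.001]
contact_force: [-0.5, -0.4, -1.3]
gripper_width: 0.385
grasp_force: 60.2
```

```bash
python3 -c "
from h import *
f,w=pads('wrist','w6'); held(w,v1=440)
go((.6622,.0468,.06))"
```

```text
wrist 7523 mean [0.6741 0.1215 0.0402] circ 0.674 0.1206 0.0265 [317. 123.]
wrist 3844 mean [0.6633 0.0539 0.0402] circ 0.6623 0.0463 0.0272 [317. 243.]
held top 0.1857 circ 0.6639 0.0573 0.0076
t 21.38 tcp [0.6629 0.0466 0.108 ] F [ 0.4 -0.4 -2.6] g 0.377 60.2
  (0.6622, 0.0468, 0.06) shift [ 0.0001 -0.0016  0.0959] turn [ 0.0017 -0.0002  0.0002]
```

View pics/w6.png

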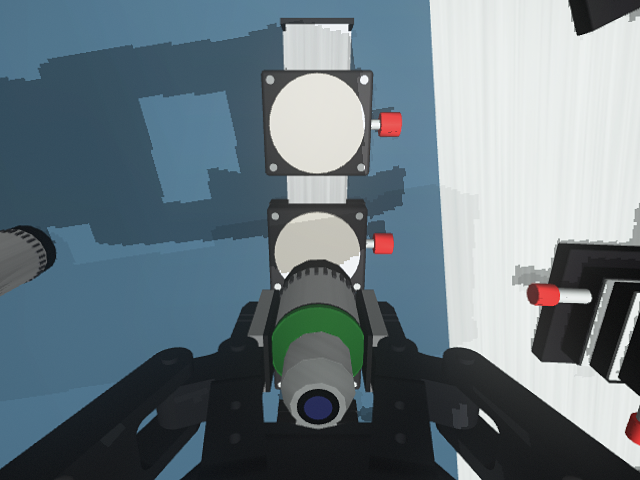

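Emit:
{"method": "jog_arm", "body": {"motion": "25 0 -0.001 0.02 0 0 0; 25 0 -0.001 0.05 0 0 0; 25 0 -0.001 0.07 0 0 0; 25 0 -0.001 0.085 0 0 0; 25 0 -0.001 0.092 0 0 0"}}

```text
time: 22.0
tool_pos: [0.6611, 0.0468, 0.0593]
tool_rot: [-0.0, 0.761, 0.649, -0.0]
contact_force: [-0.7, 0.8, -1.7]
gripper_width: 0.377
grasp_force: 60.2
```

Emit:
{"method": "jog_arm", "body": {"motion": "25 0 0 0.002 0 0 0; 25 0 0 0.004 0 0 0; 25 0 0 0.006 0 0 0; 25 0 0 0.0075 0 0 0; 25 0 0 0.0075 0 0 0"}}

```text
time: 22.62
tool_pos: [0.6619, 0.0468, 0.0583]
tool_rot: [0.0, 0.761, 0.649, 0.0]
contact_force: [-3.9, 0.7, 6.2]
gripper_width: 0.381
grasp_force: 60.8
```

Emit:
{"method": "jog_arm", "body": {"motion": "45 0 0 0 0 0 0; 55 0 0 0 0 0 0; 70 0 0 0 0 0 0; 80 0 0 0 0 0 0; 80 0 0 0 0 0 0"}}

```text
time: 23.25
tool_pos: [0.6614, 0.0468, 0.0564]
tool_rot: [-0.0, 0.761, 0.649, -0.0]
contact_force: [0.4, 0.3, 0.1]
gripper_width: 0.802
grasp_force: 0.0
```

Emit:
{"method": "jog_arm", "body": {"motion": "80 0 0 -0.02 0 0 0; 80 0 0 -0.06 0 0 0; 80 0 0 -0.14 0 0 0; 90 0 0 -0.24 0 0 0; 90 0 0 -0.34 0 0 0"}}

```text
time: 23.88
tool_pos: [0.6616, 0.0468, 0.2302]
tool_rot: [0.001, 0.761, 0.649, 0.001]
contact_force: [1.4, 0.5, 0.4]
gripper_width: 0.899
grasp_force: 0.0
```

```bash
python3 -c "
from h import *
near('wrist',.662,.0467,.06,.13)
go((.4615,.068,.22))"
```

```text
wrist ztop 0.1152 [0.6621 0.0475] 0.0103 [0.644 0.03  0.06 ] [0.679 0.064 0.116]
t 23.93 tcp [0.6652 0.0467 0.2398] F [2.  0.6 5.1] g 0.898 0.0
  (0.4615, 0.068, 0.22) shift [-0.0223 -0.4096  0.0333] turn [ 0.0103 -0.0012  0.0003]
```

Emit:
{"method": "jog_arm", "body": {"motion": "100 -0.005 -0.1 0 0 0 0; 100 -0.01 -0.2 0 0 0 0; 100 -0.015 -0.3 0 0 0 0; 100 -0.02 -0.38 0 0 0 0; 100 -0.021 -0.401 0 0 0 0"}}

```text
time: 24.55
tool_pos: [0.4606, 0.0684, 0.228]
tool_rot: [0.001, 0.761, 0.649, 0.001]
contact_force: [0.1, 0.1, 0.6]
gripper_width: 0.999
grasp_force: 0.0
```

Emit:
{"method": "jog_arm", "body": {"motion": "100 0 0 0 0 0 0; 100 0 0 0 0 0 0; 100 0 0 0 0 0 0; 100 0 0 0 0 0 0; 100 0 0 0 0 0 0"}}

```text
time: 25.18
tool_pos: [0.462, 0.068, 0.2263]
tool_rot: [-0.0, 0.761, 0.649, -0.0]
contact_force: [-0.3, 0.7, 0.1]
gripper_width: 0.996
grasp_force: 0.0
```

```bash
python3 -c "
from h import *
c=near('wrist',.4615,.068,.012,.11)
go((*c,.03),(*c,.023))"
```

```text
wrist ztop 0.0892 [0.4602 0.0686] 0.0101 [0.442 0.052 0.012] [0.479 0.087 0.091]
t 25.23 tcp [0.4619 0.068  0.2264] F [ 0.3  0.7 -0.1] g 1.001 0.0
  (0.4602113962173462, 0.06857697665691376, 0.03) shift [ 0.0006 -0.0034  0.3928] turn [-0.0003  0.      0.0002]
  (0.4602113962173462, 0.06857697665691376, 0.023) shift [ 0.0006 -0.0034  0.4068] turn [-0.0003  0.      0.0002]
```

Emit:
{"method": "jog_arm", "body": {"motion": "100 0.001 -0.0035 0.1 0 0 0; 100 0.001 -0.0035 0.2 0 0 0; 100 0.001 -0.0035 0.3 0 0 0; 100 0.001 -0.0035 0.37 0 0 0; 100 0.001 -0.0035 0.4 0 0 0"}}

```text
time: 25.85
tool_pos: [0.4585, 0.0689, 0.0242]
tool_rot: [-0.001, 0.761, 0.649, -0.002]
contact_force: [-0.6, -0.3, 0.8]
gripper_width: 0.998
grasp_force: 0.0
```

Emit:
{"method": "jog_arm", "body": {"motion": "70 0 0 0 0 0 0; 55 0 0 0 0 0 0; 40 0 0 0 0 0 0; 25 0 0 0 0 0 0; 25 0 0 0 0 0 0"}}

```text
time: 26.48
tool_pos: [0.4617, 0.0689, 0.0287]
tool_rot: [0.001, 0.761, 0.649, 0.001]
contact_force: [-1.9, -0.4, 6.5]
gripper_width: 0.402
grasp_force: 59.2
```

```bash
python3 -c "
from h import *
go((.674,.1206,.22))"
```

```text
t 26.48 tcp [0.4617 0.0689 0.0287] F [-1.9 -0.4  6.5] g 0.402 59.2
  (0.674, 0.1206, 0.22) shift [ 0.1693  0.4042 -0.3813] turn [ 0.002  -0.0003  0.0003]
```

Emit:
{"method": "jog_arm", "body": {"motion": "25 0 0 -0.03 0 0 0; 25 0 0 -0.1 0 0 0; 25 0 0 -0.2 0 0 0; 25 0.02 0.05 -0.3 0 0 0; 25 0.06 0.14 -0.36 0 0 0"}}

```text
time: 27.1
tool_pos: [0.5353, 0.0875, 0.2112]
tool_rot: [0.002, 0.761, 0.649, 0.002]
contact_force: [0.2, -0.2, -1.4]
gripper_width: 0.405
grasp_force: 60.5
```

Emit:
{"method": "jog_arm", "body": {"motion": "25 0.035 0.085 0 0 0 0; 25 0.07 0.17 0 0 0 0; 25 0.1 0.23 0 0 0 0; 25 0.11 0.26 0.03 0 0 0; 25 0.11 0.2655 0.08 0 0 0"}}

```text
time: 27.72
tool_pos: [0.6755, 0.1211, 0.168]
tool_rot: [0.001, 0.761, 0.649, 0.001]
contact_force: [0.5, 0.7, -2.3]
gripper_width: 0.401
grasp_force: 60.5
```

Emit:
{"method": "jog_arm", "body": {"motion": "25 0 0 0.05 0 0 0; 25 0 0 0.09 0 0 0; 25 0 0 0.1 0 0 0; 25 0 0 0.1 0 0 0; 25 0 0 0.1 0 0 0"}}

```text
time: 28.35
tool_pos: [0.6747, 0.1209, 0.1183]
tool_rot: [0.001, 0.761, 0.649, 0.001]
contact_force: [0.2, 0.1, -1.7]
gripper_width: 0.404
grasp_force: 60.5
```

```bash
python3 -c "
from h import *
f,w=pads('wrist','w7'); 
go((.674,.1206,.0685))"
```

```text
wrist 3312 mean [0.6753 0.1286 0.0402] circ 0.674 0.1201 0.0269 [317. 237.]
t 28.4 tcp [0.6747 0.1208 0.1182] F [ 0.  -0.5 -2.2] g 0.403 60.5
  (0.674, 0.1206, 0.0685) shift [-0.0007 -0.0015  0.0995] turn [ 0.0016 -0.0004  0.0002]
```

View pics/w7.png

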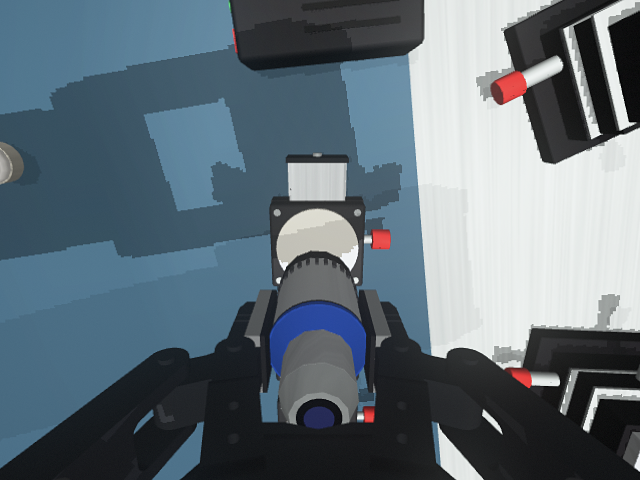

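Blue is upright in the grip (nose at (318,415)), with the last pad at (317,240) and centred on it. Lowering.

Emit:
{"method": "jog_arm", "body": {"motion": "25 -0.001 -0.001 0.02 0 0 0; 25 -0.001 -0.001 0.05 0 0 0; 25 -0.001 -0.001 0.07 0 0 0; 25 -0.001 -0.001 0.085 0 0 0; 25 -0.001 -0.001 0.092 0 0 0"}}

```text
time: 29.02
tool_pos: [0.6729, 0.1203, 0.0695]
tool_rot: [-0.0, 0.761, 0.649, -0.0]
contact_force: [-0.0, -0.1, -1.5]
gripper_width: 0.405
grasp_force: 60.5
```

Emit:
{"method": "jog_arm", "body": {"motion": "25 0 0 0.002 0 0 0; 25 0 0 0.004 0 0 0; 25 0 0 0.006 0 0 0; 25 0 0 0.0075 0 0 0; 25 0 0 0.0075 0 0 0"}}

```text
time: 29.65
tool_pos: [0.6737, 0.1205, 0.0688]
tool_rot: [0.0, 0.761, 0.649, 0.0]
contact_force: [-3.9, -0.1, 5.8]
gripper_width: 0.402
grasp_force: 60.9
```

Emit:
{"method": "jog_arm", "body": {"motion": "45 0 0 0 0 0 0; 55 0 0 0 0 0 0; 70 0 0 0 0 0 0; 80 0 0 0 0 0 0; 80 0 0 0 0 0 0"}}

```text
time: 30.28
tool_pos: [0.6732, 0.1203, 0.0667]
tool_rot: [-0.0, 0.761, 0.649, -0.0]
contact_force: [-0.5, -0.2, 0.1]
gripper_width: 0.795
grasp_force: 0.0
```

Emit:
{"method": "jog_arm", "body": {"motion": "80 0 0 -0.02 0 0 0; 80 0 0 -0.06 0 0 0; 80 0 0 -0.14 0 0 0; 80 0 0 -0.24 0 0 0; 80 0 0 -0.34 0 0 0"}}

```text
time: 30.9
tool_pos: [0.6734, 0.1204, 0.2404]
tool_rot: [0.001, 0.761, 0.649, 0.001]
contact_force: [-0.3, 0.4, 0.3]
gripper_width: 0.8
grasp_force: 0.0
```

Emit:
{"method": "jog_arm", "body": {"motion": "80 0 -0.1 0 0 0 0; 80 0 -0.2 0 0 0 0; 80 0 -0.3 0 0 0 0; 80 0 -0.4 0 0 0 0; 80 0 -0.4 0 0 0 0"}}

```text
time: 31.52
tool_pos: [0.4736, 0.1525, 0.2382]
tool_rot: [0.001, 0.76, 0.65, 0.001]
contact_force: [-0.9, -0.5, -0.1]
gripper_width: 0.799
grasp_force: 0.0
```

```bash
python3 -c "
from h import *
C=[('red',.637,-.113),('yel',.651,-.028),('grn',.662,.046),('blu',.674,.12)]
f,w=objs('top',C,'top1',.025,.052)
f,w=objs('scene',C+[('vial',.473,.202)],None,.025,.052)
near('top',.473,.202,.012,.07); near('scene',.473,.202,.012,.07)
im=cv2.imread('pics/top1.png')[140:300,230:470]; cv2.imwrite('pics/top1c.png',cv2.resize(im,None,fx=3,fy=3))
print(state())"
```

```text
top red ztop 0.0897 mean [ 0.6355 -0.1152] circ 0.6347 -0.1155 0.0084 all [ 0.619 -0.131  0.054] [ 0.651 -0.101  0.092]
top yel ztop 0.1029 mean [ 0.6493 -0.0303] circ 0.6483 -0.0303 0.0094 all [ 0.632 -0.045  0.052] [ 0.665 -0.014  0.108]
top grn ztop 0.1173 mean [0.6593 0.045 ] circ 0.6595 0.0445 0.0099 all [0.643 0.027 0.056] [0.677 0.06  0.121]
top blu ztop 0.131 mean [0.6716 0.1173] circ 0.6719 0.1167 0.0102 all [0.653 0.099 0.053] [0.688 0.135 0.137]
scene red ztop 0.0886 mean [ 0.6386 -0.1134] circ 0.6387 -0.113 0.0104 all [ 0.622 -0.129  0.053] [ 0.654 -0.098  0.09 ]
scene yel ztop 0.1028 mean [ 0.6521 -0.0277] circ 0.6519 -0.0278 0.0096 all [ 0.64  -0.044  0.052] [ 0.668 -0.011  0.105]
scene grn ztop 0.1167 mean [0.6638 0.0459] circ 0.6636 0.0464 0.0101 all [0.65  0.029 0.052] [0.68  0.064 0.118]
scene blu ztop 0.1308 mean [0.6752 0.1191] circ 0.6742 0.1183 0.0107 all [0.66  0.101 0.052] [0.693 0.137 0.133]
scene vial ztop 0.4142 mean [0.4875 0.185 ] circ 0.4877 0.1845 0.0026 all [0.466 0.182 0.052] [0.492 0.209 0.414]Traceback (most recent call last):
  File "<string>", lin
[... 280 characters left out ...]
d(4),np.round(C[0],4),round(C[1],4),P.min(0).round(3),P.max(0).round(3)); return C[0]
    return _quantile_unchecked(
        a, q, axis, out, overwrite_input, method, keepdims, weights)
    return _ureduce(a,
                    func=_quantile_ureduce_func,
    ...<5 lines>...
                    overwrite_input=overwrite_input,
                    method=method)
    r = func(a, **kwargs)
    result = _quantile(arr,
                       quantiles=q,
    ...<2 lines>...
                       out=out,
                       weights=wgt)
    slices_having_nans = np.isnan(arr[-1, ...])
                                  ~~~^^^^^^^^^
IndexError: index -1 is out of bounds for axis 0 with size 0
```

```bash
python3 -c "
from h import *
f=grab_frame('scene'); im=f['color'][100:340,180:500,::-1]; cv2.imwrite('pics/end.png',cv2.resize(im,None,fx=2.4,fy=2.4))
near('scene',.473,.202,.012,.07); print(state()['contact_force'])"
```

```text
scene ztop 0.0514 [0.4743 0.2029] 0.0134 [0.462 0.189 0.012] [0.488 0.215 0.053]
[-0.04687284 -0.03457427 -0.13450808]
```

View pics/end.png

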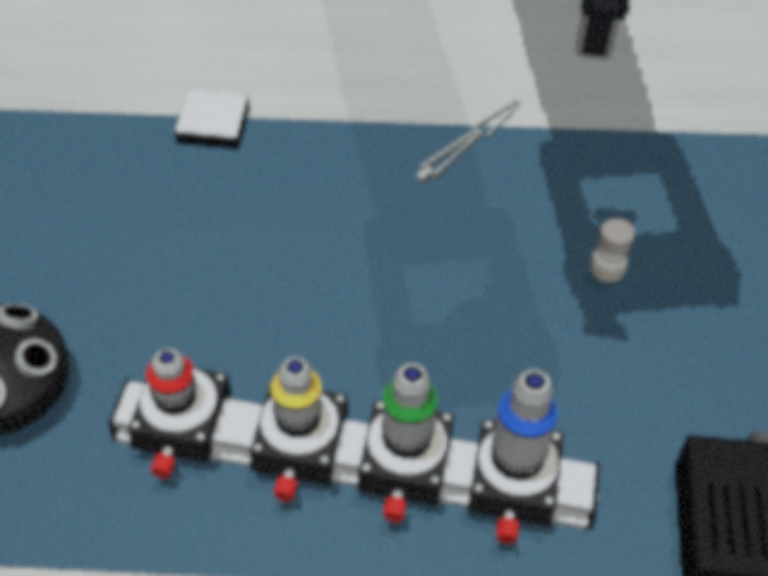

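All four stand upright and centred: red (172,385), yellow (297,400), green (410,415) and blue (525,425), with red nearest the turret. The vial (612,250) has not moved.

```bash
python3 -c "
from plant import *
print(job_done())"
```

```text
the job is handed in; nothing more can be done
None
```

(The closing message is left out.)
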